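# Isolate and open a machine control box with a double-latched lid

## Robot

A 6-joint arm with a two-finger parallel gripper is mounted at the origin on the work surface. World frame = base frame: x ahead of the robot, y to its left, z up, the work surface at z = 0. Lengths are in m, angles in rad, forces in N, time in s.
With the tool pointing down it reaches from about 0.3 to 0.775 m from the base axis. Payload 14.6 kg.
Tool frame: the origin (TCP) lies where the fingers leave the gripper's body, on its centre line; the fingertips stand 73 mm ahead of it and the grasp point (between the pads) lies 54 mm ahead of it (env.tip_reach is the distance from the TCP to the fingertips, in m); z points along the fingers, x is the direction in which the jaws open and shut, and the axes are right-handed (so a half turn about z gives the same grasp; the last joint's range is limited). The gripper opens to 85 mm and grips with 20 to 120 N. Pads are 22 mm wide; open, the fingers measure 114 mm over their backs; the gripper's body (76 mm by 85 mm) begins 54 mm behind the grasp point. The pads swing forward as they close: fully open they stand 13 mm farther back than shut.
Start: joints at [-1.191, 0.3, 1.521, -0, 1.321, -0.067], TCP at [0.238, -0.496, 0.304] pointing down, gripper open.
Joint ranges: [-3.03, 3.03], [-0.79, 2.21], [0.23, 2.52], [-1.04, 4.18], [0, 3.07], [-2.55, 2.55]. Speed limits (rad/s): [2.22, 2.22, 2.57, 3.14, 3.14, 3.14].

## Interface

Orientations are given as a unit quaternion [w, x, y, z].
In Python, from workcell import env gives the robot as it stands.
- The arm moves only by the tool servo_tool, never from a script. Its argument "plan" is a list of rows, each an object with "linear": the shift along the tool's x, y, z in m, a list of three; "turn": the turn, a rotation vector about the tool's x, y, z in rad, a list of three; "fingers": the opening, from 0 (shut) to 1 (fully open). In form: [{"linear": [x, y, z], "turn": [rx, ry, rz], "fingers": fingers}, ...]. A call has 1 to 12 rows; each row is the pose to reach, as a shift and turn from the pose commanded when the call began, along the tool's axes at that moment; what a row does not reach only later rows make up. A row lasts 1/10 s, in which the tool goes at most 50 mm and 8.59 degrees, less where a joint would pass 70% of its speed; a pose out of reach is approached as far as the arm can. A call with a gripper value outside its range is refused whole. The fingers move at their own pace and stop on an object; "grip_force" is the grip in N (left out, the last holds). Time passes only in rows, so rows that repeat a pose let the fingers close. It gives the time, the measured TCP pose, the force and the opening at its end, in the units of the state.
- env.get_state(): the state, without advancing time (a new reading comes with each control period).
- env.get_image(name): name is "scene" or "top" or "wrist"; returns the picture (420x560x3 uint8, blue, green, red); there is no depth.
- env.get_calibration(name): a dict with "camera_matrix" (3x3 intrinsics, pixels), "camera_from_world" (4x4, takes a point from world to camera coordinates). Camera axes: x right, y up, looking along -z (the intrinsics and any distortion apply to the point x, -y, -z); pixel columns grow to the right and rows downward; lengths in m; the calibration is good to about 2 mm. A picture is of the moment at which its call begins: read the wrist's pose just before it. get_calibration takes no time and is no camera call; for the wrist camera it gives the pose at the moment of the call.
- env.finish_job(): hands the job in, once; it reports no verdict.
The state is a dict: "time": time; "joint_pos": joint angles; "dq": joint speeds; "joint_torque": joint torques, N m; "position": TCP position; "orientation": TCP orientation; "contact_force": force on the tool from outside, world axes, zero at the start; "wrist_torque": the same for the moment, N m; "width": finger opening in m.
Only numpy, scipy, OpenCV 4.12 (cv2) and the standard library are available. Lean on these libraries where they do the work, as an engineer would, in place of code of your own. Each camera call takes 0.05 s, during which the arm holds its last target.

## Task

Open the grey machine control box for inspection: first turn its black isolator handle a quarter turn anticlockwise from on to off, which also swings the latch tongue off the lid, then raise the lid slightly by its bar until the safety hook stops it. Push the safety catch, hidden until then under the lid's front lip, sideways all the way away from the isolator, and only then swing the lid right up so that it stays standing open, with the isolator still off. Leave the loose things on the bench where they are.

Things in the scene. Friction and masses are not known exactly. Their poses are not given: they have to be found in the camera images.
- box: Fixed grey steel control box, 190 (its x) x 290 (its y) x 100 mm high, walls 5 mm. Origin: centre of its underside, z up; all 'box' coordinates are in this frame, in mm. Front = -x side, where the lid opens; hinge on the +x side. Lid over y -143 to +50; fixed deck with the isolator over y +53 to +145. Front rim lowered to z 73 between y -90 and +5, where the catch tab sticks out.
- isolator (a joint): Isolator handle on a vertical axis at box x -30, y +95. 0 = on, 1.571 rad = off, growing anticlockwise seen from above. A spring snaps it to the nearer end; at most 0.15 N m to turn. A steel latch tongue turns with it.
- isolator_grip (a point): Point on the isolator's axis, box z 139, mid-height of the grip: a black upright bar 13 mm thick, 60 mm long (30 either way from the axis), z 113 to 151, along box y at on, along box x at off. This frame turns with the handle, y along the bar.
- tongue_tip (a point): End of the steel latch tongue under the grip, 62 mm from the isolator's axis, 18 mm wide, 5 mm thick, box z 108 to 113. At on it points to box -y and lies over the lid's edge (lid blocked after about 0.01 rad); at off it points to box +x, clear of the lid.
- lid (a joint): Lid hinge angle: 0 = shut, grows as the front edge rises, end stop 1.45 rad. A stiff friction hinge keeps it at any angle (4 to 9 N upward at the bar raises it). With the safety catch engaged it stops at about 0.28 rad (front edge 60 mm up), where the foot of a hook hanging inside the lid meets the catch plate.
- lid_hinge (a point): Middle of the hinge axis, fixed to the box at box x +100, y -45, z 65. The axis runs along box y.
- lid_bar (a point): Middle of the lid's round steel pull bar, 12 mm thick, 100 mm long along box y, a post at each end, axis 34 mm above the lid's top face. Shut: box x -85, y -45, z 140; it turns with the lid about lid_hinge (shut: 185 mm in front of that axis, 75 mm above it).
- lid_lip (a point): Lower outer edge of the lid's front lip, mid-width, turning with the lid. Shut: box x -113, z 86 (18 mm in front of the wall; the lip hangs 15 mm below the 5 mm plate, whose top is at z 106) and it hides all but the lowest 7 mm of the catch tab. At 0.28 rad it is at about box x -99, z 144, and the tab is uncovered.
- catch (a joint): Safety catch, slides level along the box's front: 0 = engaged, 0.024 m = fully aside, growing towards box -y (away from the isolator). Takes 2 to 4 N and stays where it is left. The hook passes it from about 0.016 m on.
- catch_tab (a point): Centre of the catch's steel push tab; engaged: box x -103.5, y -30, z 88. Tab 12 mm wide (box y), z 79 to 97, out to box x -111 (16 mm in front of the wall). With the lid raised, fingertips slanting in under the lid from the front (30 to 45 degrees from vertical) can push its side. The hook's steel stem stands inside the wall at box y -2 to -9, x -68 to -95.
- tape_roll: Bystander, leave alone: yellow roll of tape, 72 mm across, 24 mm high, lying flat near the box. Origin: its underside's centre.
- wood_jig: Bystander, leave alone: small plywood jig, 100 x 45 mm, 48 mm high, near the box. Origin: its underside's centre.
- screwdriver: Bystander, leave alone: black-handled screwdriver lying behind the box's hinge side. Origin: its underside's centre.
- screw_jar: Bystander, leave alone: glass jar with metal cap, 64 mm across, 85 mm high. Origin: its underside's centre.
- copper_rod: Bystander, leave alone: bent copper rod, 200 mm, 8 mm thick. Origin: its underside's centre.
- wrench: Bystander, leave alone: flat steel wrench. Origin: its underside's centre.
- tin: Bystander, leave alone: round tin, 72 mm across, 100 mm high. Origin: its underside's centre.

How it is judged:
By the outcome, as a careful person would: the job done as asked, in the order asked, and still so for the second after the job is handed in, with the robot touching nothing.
It also fails if it takes over 69 s, if anything falls off the work surface, if the arm or the gripper's body presses on something with over 40 N, if the wrist force passes 120 N, or if a joint passes its speed limit or range.

## Working session

There is one attempt and no reset: what is moved stays moved. The work goes in short steps, Python scripts to look and compute and a tool call to move; the robot and the scene stay as the last step left them, time stands still between calls to the robot, and variables do not carry over. Pictures are saved under pics/ and viewed, and the job is handed in when it is done.

Besides the shell and the picture viewer there is one more tool, called after "Call:" as a command line: name --argument value ..., lists and objects as JSON in quotes. servo_tool: Moves the arm, as the interface text tells. Its arguments: {"type":"object","properties":{"plan":{"type":"array"},"grip_force":{"type":"number"}},"required":["plan"]}

```bash
ls; mkdir -p pics
python3 - <<'E'
from workcell import env
import cv2,json
for n in ["scene","top","wrist"]:
    c=env.get_calibration(n); print(n,c)
    cv2.imwrite(f"pics/{n}0.png",env.get_image(n))
print(env.get_state(), env.tip_reach)
E
```

```text
pics
scene {'camera_matrix': array([[535.26592809,   0.        , 285.84939502],
       [  0.        , 535.26592809, 215.126494  ],
       [  0.        ,   0.        ,   1.        ]]), 'camera_from_world': array([[-0.23569192,  0.97181495,  0.00500225,  0.11929566],
       [-0.79949303, -0.19682029,  0.56751447,  0.32263375],
       [ 0.55250359,  0.12975931,  0.82334823, -1.79074885],
       [ 0.        ,  0.        ,  0.        ,  1.        ]])}
top {'camera_matrix': array([[495.11937277,   0.        , 272.08793979],
       [  0.        , 495.11937277, 205.02236763],
       [  0.        ,   0.        ,   1.        ]]), 'camera_from_world': array([[-0.00955244, -0.99987032, -0.01296509, -0.01357784],
       [ 0.98709502, -0.01150146,  0.15972209, -0.50846385],
       [-0.1598505 , -0.01127204,  0.98707688, -1.48348459],
       [ 0.        ,  0.        ,  0.        ,  1.        ]])}
wrist {'camera_matrix': array([[302.3754547 ,   0.        , 279.99421902],
       [  0.        , 302.3754547 , 207.32504111],
       [  0.        ,   0.        ,   1.        ]]), 'camera_from_world': array
[... 238 characters left out ...]
)}
{'time': 0.15, 'joint_pos': array([-1.19062479e+00,  3.00349709e-01,  1.52141827e+00, -2.03295471e-06,
        1.32075245e+00, -6.65593851e-02]), 'dq': array([ 0.00167116, -0.00286365, -0.00292877,  0.00045835, -0.00141706,
       -0.00162559]), 'joint_torque': array([ 2.36572450e-03, -5.43666744e+01, -3.61885893e+01,  4.39772464e-06,
        3.17791433e-03, -3.12051066e-05]), 'position': array([ 0.2375849 , -0.49590931,  0.30345676]), 'orientation': array([-2.71973996e-04,  8.46173662e-01, -5.32907045e-01, -3.75799553e-04]), 'contact_force': array([-0.01227101,  0.40707583,  0.13346345]), 'wrist_torque': array([ 0.02662807,  0.02806124, -0.0344917 ]), 'width': 0.08529438124888374} 0.0726
```

View pics/scene0.png

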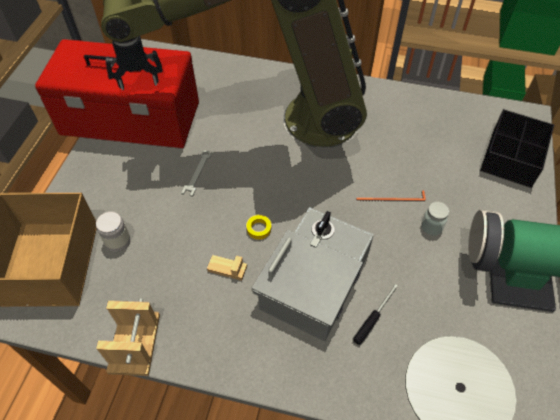

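View pics/top0.png

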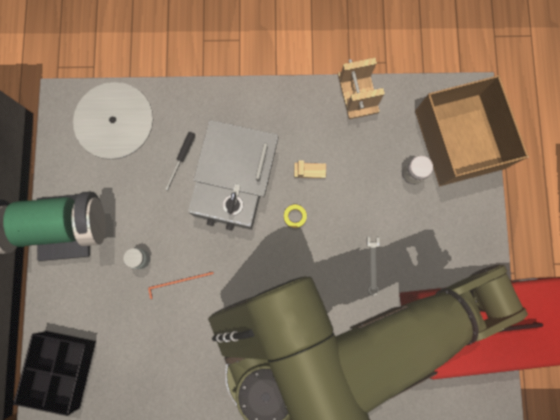

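View pics/wrist0.png

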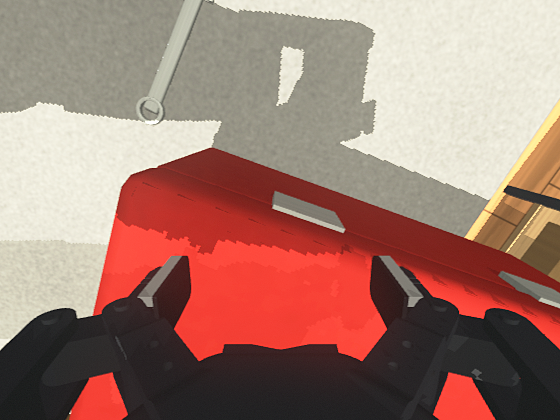

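Run:
```python
import cv2
a=cv2.imread("pics/scene0.png")[190:350,235:395]; cv2.imwrite("pics/c1.png",cv2.resize(a,(640,640),interpolation=cv2.INTER_CUBIC)[:600])
a=cv2.imread("pics/top0.png")[110:240,180:310]; cv2.imwrite("pics/c2.png",cv2.resize(a,(585,585),interpolation=cv2.INTER_CUBIC))
```

```text
(no output)
```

View pics/c1.png

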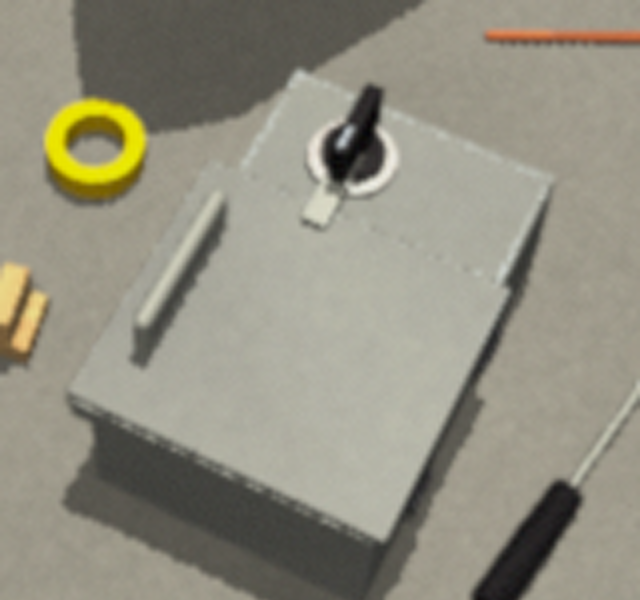

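View pics/c2.png

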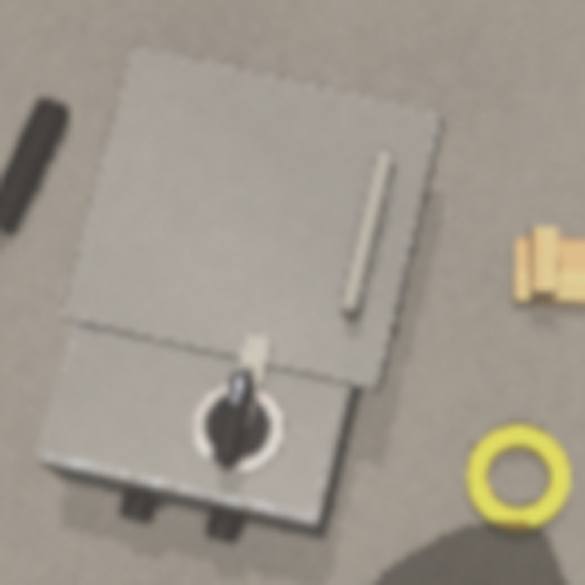

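```bash
cat > h.py <<'E'
import numpy as np,cv2
from scipy.optimize import least_squares
from scipy.spatial.transform import Rotation as R
def proj(c,P):
    P=np.atleast_2d(P); T=c["camera_from_world"]; q=P@T[:3,:3].T+T[:3,3]
    K=c["camera_matrix"]; q=np.c_[q[:,0],-q[:,1],-q[:,2]]@K.T
    return q[:,:2]/q[:,2:]
def quat(s): w,x,y,z=s["orientation"]; return R.from_quat([x,y,z,w])
def b2w(p,b):
    p=np.atleast_2d(p)/1000.; c,s=np.cos(b[2]),np.sin(b[2])
    return np.c_[b[0]+c*p[:,0]-s*p[:,1], b[1]+s*p[:,0]+c*p[:,1], p[:,2]]
def st(env):
    s=env.get_state(); r=quat(s)
    print("t",round(s["time"],2),"tcp",s["position"].round(4),"F",s["contact_force"].round(1),"M",s["wrist_torque"].round(2),"w",round(s["width"],4)); print(r.as_matrix().round(3).tolist(),"q",s["joint_pos"].round(3))
    return s,r
E
cat > fit.py <<'E'
from h import *
from workcell import env
ct,cs=env.get_calibration("top"),env.get_calibration("scene")
B=[[-113,-143,106],[-113,50,106],[-85,-95,144],[-85,5,144],[-95,145,100],[95,145,100],[-30,33,113]]
t=np.array([[440,115],[377,387],[387,155],[350,312],[322,525],[45,460],[258,338]])/4.5+[180,110]
B2=[[-113,-143,106],[-113,50,106],[-85,-95,144],[-85,5,144],[-95,145,100],[95,145,100],[-30,33,113]]
s=np.array([[70,393],[215,165],[142,322],[222,195],[298,70],[552,178],[318,225]])/4+[235,190]
f=lambda b:np.r_[(proj(ct,b2w(B,b))-t).ravel(),(proj(cs,b2w(B2,b))-s).ravel()]
r=least_squares(f,[0.55,0.05,1.4],loss="soft_l1")
print(r.x,np.degrees(r.x[2])); print(f(r.x).reshape(-1,2).round(1))
E
python3 fit.py
```

```text
[0.5989091  0.10533102 1.3376424 ] 76.64126407796743
[[-0.4 -0.8]
 [-0.8  0.3]
 [-1.6 -0.1]
 [-1.1 -2.4]
 [-1.7 -0.3]
 [-2.7  0.1]
 [-0.5 -0.8]
 [-1.1 -0.3]
 [-1.8 -1.9]
 [-0.1 -0.7]
 [-1.6 -0. ]
 [-0.9 -0.3]
 [ 0.5 -0.5]
 [-1.7 -1.1]]
```

```bash
cat >> h.py <<'E'
BOX=np.array([0.5989,0.1053,1.3376])
def go(env,tcp,xb,zb,box=None):
    """tcp in box mm, xb,zb tool axes in box frame -> linear, turn in tool axes"""
    box=BOX if box is None else box
    s=env.get_state(); r=quat(s); p=b2w(tcp,box)[0]
    Rb=R.from_euler("z",box[2]).as_matrix()
    z=np.array(zb,float); z/=np.linalg.norm(z); x=np.array(xb,float); x-=z*(x@z); x/=np.linalg.norm(x)
    T=R.from_matrix(Rb@np.c_[x,np.cross(z,x),z])
    print("target world",p.round(4),"linear",r.inv().apply(p-s["position"]).round(4),"turn",(r.inv()*T).as_rotvec().round(4))
def tip(env,box=None):
    box=BOX if box is None else box
    s=env.get_state(); r=quat(s); Rb=R.from_euler("z",box[2]).inv()
    f=lambda d:(Rb.apply(s["position"]+r.apply([0,0,d])-[box[0],box[1],0])*1000).round(1)
    print("box: tcp",f(0),"grasp",f(.054),"tip",f(.0726)); print("axes in box",(Rb*r).as_matrix().round(3).tolist(), "F box",Rb.apply(s["contact_force"]).round(1))
E
python3 - <<'E'
from h import *
from workcell import env
st(env); go(env,[-60,70,340],[-1,0,0],[0,0,-1]); tip(env)
E
```

```text
t 0.15 tcp [ 0.2376 -0.4959  0.3035] F [-0.   0.4  0.1] M [ 0.03  0.03 -0.03] w 0.0853
[[0.432, -0.902, -0.0], [-0.902, -0.432, 0.001], [-0.001, -0.0, -1.0]] q [-1.191  0.3    1.521 -0.     1.321 -0.067]
target world [0.5169 0.0631 0.34  ] linear [-0.3835 -0.4934 -0.0362] turn [3.000e-04 9.000e-04 6.799e-01]
box: tcp [-668.4  212.6  303.5] grasp [-668.4  212.6  249.5] tip [-668.4  212.6  230.9]
axes in box [[-0.778, -0.629, 0.001], [-0.629, 0.778, 0.001], [-0.001, -0.0, -1.0]] F box [0.4 0.1 0.1]
```

Call:
servo_tool --plan '[{"linear": [-0.04,-0.05,-0.036],"turn": [0,0,0.06],"fingers": 1},{"linear": [-0.08,-0.1,-0.036],"turn": [0,0,0.13],"fingers": 1},{"linear": [-0.11,-0.14,-0.036],"turn": [0,0,0.19],"fingers": 1},{"linear": [-0.14,-0.18,-0.036],"turn": [0,0,0.25],"fingers": 1},{"linear": [-0.17,-0.22,-0.036],"turn": [0,0,0.31],"fingers": 1},{"linear": [-0.2,-0.26,-0.036],"turn": [0,0,0.37],"fingers": 1},{"linear": [-0.23,-0.3,-0.036],"turn": [0,0,0.43],"fingers": 1},{"linear": [-0.26,-0.34,-0.036],"turn": [0,0,0.49],"fingers": 1},{"linear": [-0.29,-0.375,-0.036],"turn": [0,0,0.55],"fingers": 1},{"linear": [-0.32,-0.41,-0.036],"turn": [0,0,0.61],"fingers": 1},{"linear": [-0.35,-0.45,-0.036],"turn": [0,0,0.65],"fingers": 1},{"linear": [-0.3835,-0.4934,-0.036],"turn": [0,0,0.68],"fingers": 1}]'

```text
time: 1.35
position: [0.503, 0.0366, 0.3399]
orientation: [0.0, -0.619, 0.785, -0.0]
contact_force: [0.3, -2.0, 0.7]
width: 0.0854
```

Run:
```python
from h import *
from workcell import env
st(env); tip(env); go(env,[-60,70,340],[-1,0,0],[0,0,-1])
c=env.get_calibration("wrist"); cv2.imwrite("pics/w1.png",env.get_image("wrist")); np.save("w1.npy",c,allow_pickle=True)
```

```text
t 1.35 tcp [0.503  0.0366 0.3399] F [ 0.3 -2.   0.7] M [-0.    0.    0.02] w 0.0854
[[-0.233, -0.973, 0.0], [-0.973, 0.233, -0.0], [0.0, -0.0, -1.0]] q [ 0.     0.171  1.596 -0.     1.375  1.806]
box: tcp [-89.   77.4 339.9] grasp [-89.   77.4 285.9] tip [-89.   77.4 267.3]
axes in box [[-1.0, 0.001, -0.0], [0.001, 1.0, -0.0], [0.0, -0.0, -1.0]] F box [-1.9 -0.8  0.7]
target world [0.5169 0.0631 0.34  ] linear [-0.029  -0.0074 -0.0001] turn [-0.0001 -0.     -0.0015]
```

View pics/w1.png

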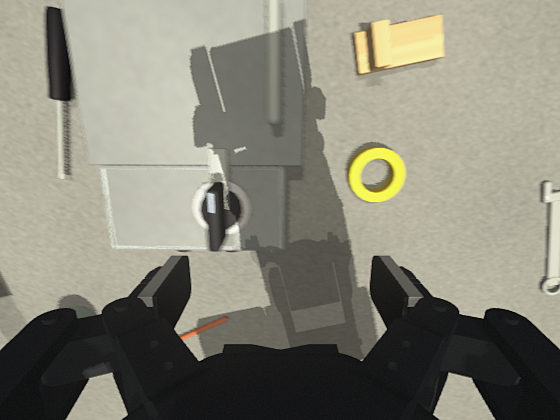

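Run:
```python
import cv2,numpy as np
from h import *
a=cv2.imread("pics/w1.png")
c=np.load("w1.npy",allow_pickle=True).item()
for n,p in dict(dk_back=[95,145,100],dk_front=[-95,145,100],lidfn=[-113,50,106],ton=[-30,33,113],tonL=[-21,33,113],tonR=[-39,33,113],gt_near=[-30,125,151],gt_far=[-30,65,151],bar_near=[-85,5,146],seamback=[95,53,100]).items():
    q=proj(c,b2w(p,BOX))[0]; print(n,q.round(1),((q-[90,120])*3).round(0)); cv2.drawMarker(a,tuple(np.rint(q).astype(int)),(0,0,255),cv2.MARKER_CROSS,5,1)
b=a[120:270,90:310]; cv2.imwrite("pics/c3.png",cv2.resize(b,None,fx=3,fy=3,interpolation=cv2.INTER_CUBIC))
```

```text
dk_back [113.9 250.3] [ 72. 391.]
dk_front [285.1 250. ] [585. 390.]
lidfn [303.3 165.1] [640. 135.]
ton [218.5 148.7] [385.  86.]
tonL [209.2 148.7] [357.  86.]
tonR [227.8 148.7] [413.  86.]
gt_near [216.1 252.6] [378. 398.]
gt_far [212.  189.5] [366. 209.]
bar_near [274.5 118. ] [553.  -6.]
seamback [100.4 167.6] [ 31. 143.]
```

View pics/c3.png

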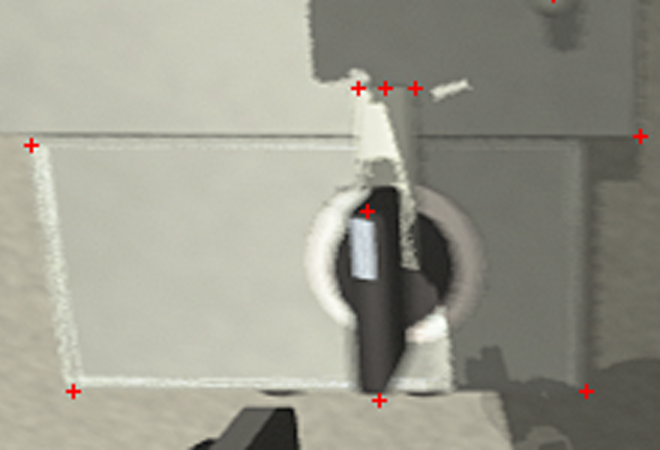

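```bash
sed -i 's/^BOX=.*/BOX=np.array([0.5995,0.1050,1.3376])/' h.py
python3 - <<'E'
from h import *
from workcell import env
st(env);go(env,[-30,94.5,196],[-1,0,0],[0,0,-1])
E
```

```text
t 1.4 tcp [0.5048 0.0417 0.3395] F [ 1.4  4.7 -1.3] M [0.18 0.   0.01] w 0.0856
[[-0.231, -0.973, 0.0], [-0.973, 0.231, 0.002], [-0.002, 0.0, -1.0]] q [0.009 0.176 1.591 0.002 1.375 1.813]
target world [0.5006 0.0976 0.196 ] linear [-0.0533  0.017   0.1436] turn [0.0002 0.0016 0.0001]
```

Call:
servo_tool --plan '[{"linear": [-0.02,0.006,0],"turn": [0,0,0],"fingers": 1},{"linear": [-0.04,0.012,0.01],"turn": [0,0,0],"fingers": 1},{"linear": [-0.05,0.017,0.03],"turn": [0,0,0],"fingers": 1},{"linear": [-0.05,0.017,0.06],"turn": [0,0,0],"fingers": 1},{"linear": [-0.05,0.017,0.06],"turn": [0,0,0],"fingers": 1},{"linear": [-0.05,0.017,0.06],"turn": [0,0,0],"fingers": 1}]'

```text
time: 2.0
position: [0.4977, 0.0869, 0.2804]
orientation: [-0.0, -0.62, 0.785, 0.0]
contact_force: [0.5, 0.3, 1.2]
width: 0.0854
```

Run:
```python
from h import *
from workcell import env
cv2.imwrite("pics/w2.png",env.get_image("wrist"))
st(env);tip(env);go(env,[-30,94.5,196],[-1,0,0],[0,0,-1])
```

```text
t 2.05 tcp [0.498  0.0868 0.2812] F [-0.2  0.5 -0.6] M [-0.03  0.06  0.02] w 0.0858
[[-0.231, -0.973, 0.001], [-0.973, 0.231, 0.0], [-0.0, -0.001, -1.0]] q [0.1   0.221 1.675 0.    1.244 1.905]
box: tcp [-41.1  94.6 281.2] grasp [-41.1  94.5 227.2] tip [-41.1  94.5 208.6]
axes in box [[-1.0, 0.0, 0.0], [0.0, 1.0, -0.001], [-0.0, -0.001, -1.0]] F box [ 0.4  0.4 -0.6]
target world [0.5006 0.0976 0.196 ] linear [-0.0111  0.      0.0852] turn [-0.0011  0.0004 -0.0003]
```

View pics/w2.png

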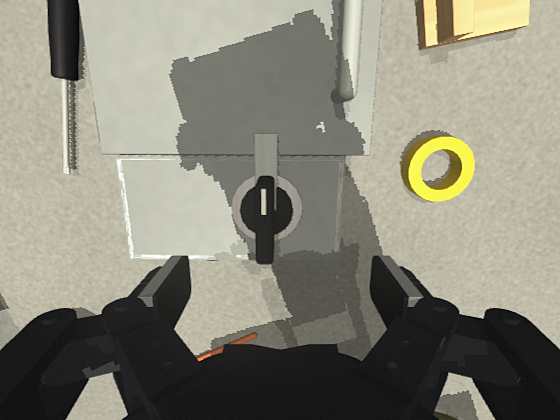

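Call:
servo_tool --plan '[{"linear": [-0.006,0,0.02],"turn": [0,0,0],"fingers": 1},{"linear": [-0.011,0,0.05],"turn": [0,0,0],"fingers": 1},{"linear": [-0.011,0,0.075],"turn": [0,0,0],"fingers": 1},{"linear": [-0.011,0,0.085],"turn": [0,0,0],"fingers": 0.7},{"linear": [-0.011,0,0.085],"turn": [0,0,0],"fingers": 0.3},{"linear": [-0.011,0,0.085],"turn": [0,0,0],"fingers": 0},{"linear": [-0.011,0,0.085],"turn": [0,0,0],"fingers": 0},{"linear": [-0.011,0,0.085],"turn": [0,0,0],"fingers": 0},{"linear": [-0.011,0,0.085],"turn": [0,0,0],"fingers": 0},{"linear": [-0.011,0,0.085],"turn": [0,0,0],"fingers": 0},{"linear": [-0.011,0,0.085],"turn": [0,0,0],"fingers": 0}]' --grip_force 40

```text
time: 3.15
position: [0.5006, 0.0979, 0.1961]
orientation: [0.001, -0.62, 0.785, -0.0]
contact_force: [-0.9, 1.9, 7.0]
width: 0.0123
```

Run:
```python
from h import *
from workcell import env
st(env);tip(env)
```

```text
t 3.15 tcp [0.5006 0.0979 0.1961] F [-0.9  1.9  7. ] M [ 0.08  0.06 -0.16] w 0.0123
[[-0.231, -0.973, 0.002], [-0.973, 0.231, 0.0], [-0.001, -0.002, -1.0]] q [0.121 0.331 1.75  0.    1.059 1.925]
box: tcp [-29.7  94.6 196.1] grasp [-29.7  94.5 142.1] tip [-29.7  94.5 123.5]
axes in box [[-1.0, -0.0, 0.001], [-0.0, 1.0, -0.002], [-0.001, -0.002, -1.0]] F box [1.6 1.3 7. ]
```

Call:
servo_tool --plan '[{"linear": [0,0,0],"turn": [0,0,-0.1],"fingers": 0},{"linear": [0,0,0],"turn": [0,0,-0.24],"fingers": 0},{"linear": [0,0,0],"turn": [0,0,-0.38],"fingers": 0},{"linear": [0,0,0],"turn": [0,0,-0.52],"fingers": 0},{"linear": [0,0,0],"turn": [0,0,-0.66],"fingers": 0},{"linear": [0,0,0],"turn": [0,0,-0.8],"fingers": 0},{"linear": [0,0,0],"turn": [0,0,-0.94],"fingers": 0},{"linear": [0,0,0],"turn": [0,0,-1.08],"fingers": 0},{"linear": [0,0,0],"turn": [0,0,-1.22],"fingers": 0},{"linear": [0,0,0],"turn": [0,0,-1.36],"fingers": 0},{"linear": [0,0,0],"turn": [0,0,-1.48],"fingers": 0},{"linear": [0,0,0],"turn": [0,0,-1.57],"fingers": 0}]'

```text
time: 4.35
position: [0.4997, 0.0994, 0.196]
orientation: [-0.002, 0.993, -0.114, -0.0]
contact_force: [-10.5, 17.5, 12.8]
width: 0.0123
```

Run:
```python
from h import *
from workcell import env
st(env);tip(env)
```

```text
t 4.35 tcp [0.4997 0.0994 0.196 ] F [-10.5  17.5  12.8] M [ 2.57  1.8  -0.38] w 0.0123
[[0.974, -0.227, -0.0], [-0.227, -0.974, 0.003], [-0.001, -0.003, -1.0]] q [0.123 0.33  1.751 0.004 1.061 0.35 ]
box: tcp [-28.5  95.8 196. ] grasp [-28.3  95.9 142. ] tip [-28.3  95.9 123.4]
axes in box [[0.005, -1.0, 0.003], [-1.0, -0.005, 0.001], [-0.001, -0.003, -1.0]] F box [14.6 14.3 12.8]
```

Call:
servo_tool --plan '[{"linear": [0,0,0],"turn": [0,0,0],"fingers": 0.3},{"linear": [0,0,0],"turn": [0,0,0],"fingers": 0.6},{"linear": [0,0,0],"turn": [0,0,0],"fingers": 0.8},{"linear": [0,0,-0.02],"turn": [0,0,0],"fingers": 0.8},{"linear": [0,0,-0.05],"turn": [0,0,0],"fingers": 0.8},{"linear": [0,0,-0.09],"turn": [0,0,0],"fingers": 0.8},{"linear": [0,0,-0.12],"turn": [0,0,0],"fingers": 0.8},{"linear": [0,0,-0.12],"turn": [0,0,0],"fingers": 0.8}]'

```text
time: 5.15
position: [0.5009, 0.0976, 0.319]
orientation: [-0.001, 0.993, -0.117, 0.003]
contact_force: [0.7, -0.2, 0.2]
width: 0.0682
```

Run:
```python
from h import *
from workcell import env
cv2.imwrite("pics/w3.png",env.get_image("wrist"))
st(env);tip(env)
for x in (1,-1): go(env,[-85,-45,210],[x,0,0],[0,0,-1])
```

```text
t 5.2 tcp [0.5005 0.0976 0.3165] F [-0.6  0.1 -1.2] M [-0.02  0.05 -0.06] w 0.0682
[[0.973, -0.233, 0.003], [-0.233, -0.973, 0.0], [0.003, -0.001, -1.0]] q [ 0.121  0.199  1.617 -0.     1.322  0.356]
box: tcp [-30.1  94.6 316.5] grasp [-30.   94.4 262.5] tip [-30.   94.4 243.9]
axes in box [[-0.002, -1.0, 0.001], [-1.0, 0.002, -0.003], [0.003, -0.001, -1.0]] F box [-0.1  0.6 -1.2]
target world [0.6236 0.0119 0.21  ] linear [0.1394 0.0548 0.1069] turn [ 0.0017 -0.0035 -1.5724]
target world [0.6236 0.0119 0.21  ] linear [0.1394 0.0548 0.1069] turn [-0.0035 -0.0017  1.5692]
```

View pics/w3.png

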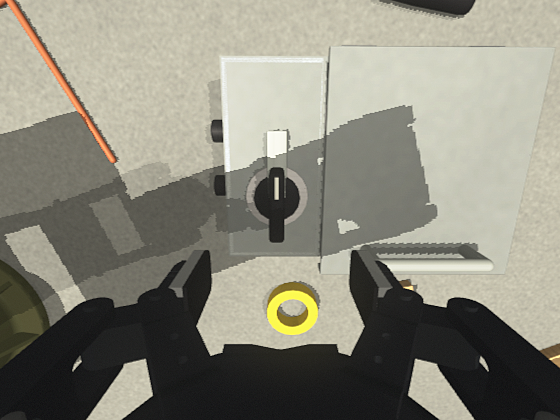

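```bash
cat > k.py <<'E'
from h import *
def ori(q): return R.from_euler("z",q[0])*R.from_euler("y",q[1]+q[2])*R.from_euler("z",q[3])*R.from_euler("y",q[4])*R.from_euler("z",q[5]+np.pi)
if __name__=="__main__":
    print(ori([0.121,0.199,1.617,0,1.322,0.356]).as_matrix().round(3))
    Rb=R.from_euler("z",BOX[2])
    for q1 in (0.0,-0.15,0.2):
     for th in (1.6,1.9,2.2):
      for nm,xb in (("x+",[1,0,0]),("x-",[-1,0,0]),("y+",[0,1,0]),("y-",[0,-1,0])):
        for tilt in (-40,0,40):
          t=np.radians(tilt); z=np.array([np.sin(t),0,-np.cos(t)]); x=np.array(xb,float); x-=z*(x@z); x/=np.linalg.norm(x)
          T=Rb*R.from_matrix(np.c_[x,np.cross(z,x),z])
          W=(R.from_euler("z",q1)*R.from_euler("y",th)).inv()*T*R.from_euler("z",-np.pi)
          e=W.as_euler("ZYZ"); 
          print(q1,th,nm,tilt,e.round(2), "| alt",((e+[np.pi,0,np.pi]+np.pi)%(2*np.pi)-np.pi).round(2),(-e[1]).round(2))
E
python3 k.py | grep -E "^(0.0 1.9|-0.15 2.2|\[)"; python3 k.py|head -3
```

```text
[[ 0.973 -0.233  0.004]
0.0 1.9 x+ -40 [-0.68  1.46 -1.18] | alt [2.46 1.46 1.96] -1.46
0.0 1.9 x+ 0 [-0.    1.24 -1.34] | alt [-3.14  1.24  1.8 ] -1.24
0.0 1.9 x+ 40 [ 0.75  1.17 -1.61] | alt [-2.4   1.17  1.53] -1.17
0.0 1.9 x- -40 [-0.68  1.46  1.96] | alt [ 2.46  1.46 -1.18] -1.46
0.0 1.9 x- 0 [0.   1.24 1.8 ] | alt [-3.14  1.24 -1.34] -1.24
0.0 1.9 x- 40 [0.75 1.17 1.53] | alt [-2.4   1.17 -1.61] -1.17
0.0 1.9 y+ -40 [-0.68  1.46 -2.75] | alt [2.46 1.46 0.39] -1.46
0.0 1.9 y+ 0 [ 0.    1.24 -2.91] | alt [-3.14  1.24  0.23] -1.24
0.0 1.9 y+ 40 [0.75 1.17 3.1 ] | alt [-2.4   1.17 -0.04] -1.17
0.0 1.9 y- -40 [-0.68  1.46  0.39] | alt [ 2.46  1.46 -2.75] -1.46
0.0 1.9 y- 0 [0.   1.24 0.23] | alt [-3.14  1.24 -2.91] -1.24
0.0 1.9 y- 40 [ 0.75  1.17 -0.04] | alt [-2.4   1.17  3.1 ] -1.17
-0.15 2.2 x+ -40 [-0.78  1.15 -1.08] | alt [2.36 1.15 2.06] -1.15
-0.15 2.2 x+ 0 [-0.    0.94 -1.49] | alt [-3.14  0.94  1.65] -0.94
-0.15 2.2 x+ 40 [ 0.83  1.05 -1.96] | alt [-2.31  1.05  1.19] -1.05
-0.15 2.2 x- -40 [-0.78  1.15  2.06] | alt [ 2.36  1.15 -1.08] -1.15
-0.15 2.2 x- 0 [-0.    0.94  1.65] | alt [-3.14  0.94 -1.49] -0.94
-0.15 2.2 x- 40 [0.83 1.05 1.19] | alt [-2.31  1.05 -1.96] -1.05
-0.15 2.2 y+ -40 [-0.78  1.15 -2.65] | alt [2.36 1.15 0.49] -1.15
-0.15 2.2 y+ 0 [ 0.    0.94 -3.06] | alt [-3.14  0.94  0.08] -0.94
-0.15 2.2 y+ 40 [0.83 1.05 2.76] | alt [-2.31  1.05 -0.39] -1.05
-0.15 2.2 y- -40 [-0.78  1.15  0.49] | alt [ 2.36  1.15 -2.65] -1.15
-0.15 2.2 y- 0 [0.   0.94 0.08] | alt [-3.14  0.94 -3.06] -0.94
-0.15 2.2 y- 40 [ 0.83  1.05 -0.39] | alt [-2.31  1.05  2.76] -1.05
[[ 0.973 -0.233  0.004]
 [-0.233 -0.973  0.   ]
 [ 0.003 -0.001 -1.   ]]
```

Call:
servo_tool --plan '[{"linear": [0.012,0.005,0],"turn": [0,0,-0.13],"fingers": 0.8},{"linear": [0.025,0.01,0],"turn": [0,0,-0.26],"fingers": 0.8},{"linear": [0.04,0.015,0],"turn": [0,0,-0.4],"fingers": 0.8},{"linear": [0.055,0.02,0],"turn": [0,0,-0.54],"fingers": 0.8},{"linear": [0.07,0.025,0],"turn": [0,0,-0.68],"fingers": 0.8},{"linear": [0.08,0.03,0.01],"turn": [0,0,-0.82],"fingers": 0.8},{"linear": [0.095,0.035,0.02],"turn": [0,0,-0.96],"fingers": 0.8},{"linear": [0.105,0.04,0.03],"turn": [0,0,-1.1],"fingers": 0.8},{"linear": [0.115,0.045,0.04],"turn": [0,0,-1.24],"fingers": 0.8},{"linear": [0.125,0.05,0.05],"turn": [0,0,-1.36],"fingers": 0.8},{"linear": [0.135,0.055,0.06],"turn": [0,0,-1.48],"fingers": 0.8},{"linear": [0.139,0.055,0.06],"turn": [0,0,-1.572],"fingers": 0.8}]'

```text
time: 6.4
position: [0.6224, 0.0111, 0.2516]
orientation: [-0.001, 0.783, 0.622, -0.002]
contact_force: [0.5, 0.3, -0.5]
width: 0.0685
```

Run:
```python
from h import *
from workcell import env
cv2.imwrite("pics/w4.png",env.get_image("wrist"))
c=env.get_calibration("wrist"); T=c["camera_from_world"]; s,r=st(env); print("cam in tool",r.inv().apply(-T[:3,:3].T@T[:3,3]-s["position"]).round(3)); print(proj(c,b2w([[-85,5,140],[-85,-95,140],[-113,50,106]],BOX)))
tip(env)
go(env,[-85,-45,199],[1,0,0],[0,0,-1])
```

```text
t 6.45 tcp [0.6228 0.0113 0.2524] F [ 0.2 -0.3 -0.8] M [ 0.04 -0.    0.04] w 0.0682
[[0.223, 0.975, -0.003], [0.975, -0.223, -0.0], [-0.001, -0.003, -1.0]] q [-0.041  0.506  1.357 -0.     1.283 -1.387]
cam in tool [-0.001 -0.068 -0.07 ]
[[283.10708688 155.73632243]
 [281.45824936 302.64420383]
 [241.42982197  82.07576242]]
box: tcp [-85.8 -44.3 252.4] grasp [-85.9 -44.1 198.4] tip [-85.9 -44.  179.8]
axes in box [[1.0, 0.009, -0.001], [0.009, -1.0, 0.003], [-0.001, -0.003, -1.0]] F box [-0.2 -0.3 -0.8]
target world [0.6236 0.0119 0.199 ] linear [0.0008 0.0009 0.0534] turn [-0.0033  0.0008  0.0087]
```

View pics/w4.png

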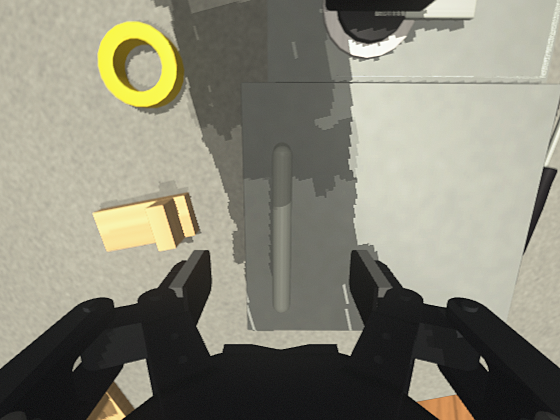

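Call:
servo_tool --plan '[{"linear": [0.001,0.001,0.02],"turn": [0,0,0.009],"fingers": 0.8},{"linear": [0.001,0.001,0.04],"turn": [0,0,0.009],"fingers": 0.8},{"linear": [0.001,0.001,0.053],"turn": [0,0,0.009],"fingers": 0.6},{"linear": [0.001,0.001,0.053],"turn": [0,0,0.009],"fingers": 0.3},{"linear": [0.001,0.001,0.053],"turn": [0,0,0.009],"fingers": 0},{"linear": [0.001,0.001,0.053],"turn": [0,0,0.009],"fingers": 0},{"linear": [0.001,0.001,0.053],"turn": [0,0,0.009],"fingers": 0},{"linear": [0.001,0.001,0.053],"turn": [0,0,0.009],"fingers": 0},{"linear": [0.001,0.001,0.053],"turn": [0,0,0.009],"fingers": 0}]' --grip_force 50

```text
time: 7.35
position: [0.6238, 0.0117, 0.203]
orientation: [0.001, 0.787, 0.616, -0.0]
contact_force: [-2.8, -8.0, 3.3]
width: 0.01
```

Run:
```python
from h import *
from workcell import env
st(env);tip(env)
for a in (0.05,.1,.15,.2,.24,.26,.27,.28,.29):
    c,s=np.cos(a),np.sin(a); x=-185*c+75*s+185; z=75*c+185*s-75
    print(a,"dx,dz from shut",round(x,1),round(z,1))
```

```text
t 7.35 tcp [0.6238 0.0117 0.203 ] F [-2.8 -8.   3.3] M [-1.29  0.57  0.04] w 0.01
[[0.24, 0.971, 0.001], [0.971, -0.24, -0.002], [-0.001, 0.001, -1.0]] q [-0.039  0.555  1.402 -0.002  1.184 -1.367]
box: tcp [-85.2 -45.2 203. ] grasp [-85.2 -45.3 149. ] tip [-85.3 -45.3 130.4]
axes in box [[1.0, -0.009, -0.002], [-0.009, -1.0, -0.001], [-0.001, 0.001, -1.0]] F box [-8.4  0.9  3.3]
0.05 dx,dz from shut 4.0 9.2
0.1 dx,dz from shut 8.4 18.1
0.15 dx,dz from shut 13.3 26.8
0.2 dx,dz from shut 18.6 35.3
0.24 dx,dz from shut 23.1 41.8
0.26 dx,dz from shut 25.5 45.0
0.27 dx,dz from shut 26.7 46.6
0.28 dx,dz from shut 27.9 48.2
0.29 dx,dz from shut 29.2 49.8
```

Call:
servo_tool --plan '[{"linear": [0,0,0],"turn": [0,0,0],"fingers": 0.3},{"linear": [0,0,0],"turn": [0,0,0],"fingers": 0.3},{"linear": [0,0,0.007],"turn": [0,0,0],"fingers": 0.3},{"linear": [0,0,0.007],"turn": [0,0,0],"fingers": 0.3},{"linear": [0,0,0.007],"turn": [0,0,0],"fingers": 0},{"linear": [0,0,0.007],"turn": [0,0,0],"fingers": 0},{"linear": [0,0,0.007],"turn": [0,0,0],"fingers": 0},{"linear": [0,0,0.007],"turn": [0,0,0],"fingers": 0}]' --grip_force 50

```text
time: 8.15
position: [0.6235, 0.0118, 0.1948]
orientation: [0.0, 0.787, 0.616, -0.001]
contact_force: [-4.3, -7.6, 1.3]
width: 0.0103
```

Run:
```python
from h import *
from workcell import env
st(env);tip(env)
```

```text
t 8.15 tcp [0.6235 0.0118 0.1948] F [-4.3 -7.6  1.3] M [-1.19  0.62  0.03] w 0.0103
[[0.24, 0.971, -0.001], [0.971, -0.24, -0.001], [-0.002, -0.001, -1.0]] q [-0.039  0.564  1.408 -0.002  1.17  -1.367]
box: tcp [-85.1 -44.9 194.8] grasp [-85.2 -44.8 140.8] tip [-85.2 -44.8 122.2]
axes in box [[1.0, -0.009, -0.002], [-0.009, -1.0, 0.001], [-0.002, -0.001, -1.0]] F box [-8.4  2.4  1.3]
```

Call:
servo_tool --plan '[{"linear": [0.002,0,-0.005],"turn": [0,0,0],"fingers": 0},{"linear": [0.005,0,-0.01],"turn": [0,0,0],"fingers": 0},{"linear": [0.0085,0,-0.018],"turn": [0,0,0],"fingers": 0},{"linear": [0.0135,0,-0.027],"turn": [0,0,0],"fingers": 0},{"linear": [0.0185,0,-0.035],"turn": [0,0,0],"fingers": 0},{"linear": [0.023,0,-0.042],"turn": [0,0,0],"fingers": 0},{"linear": [0.0255,0,-0.045],"turn": [0,0,0],"fingers": 0},{"linear": [0.0255,0,-0.045],"turn": [0,0,0],"fingers": 0}]'

```text
time: 8.95
position: [0.6294, 0.036, 0.2399]
orientation: [0.001, 0.787, 0.616, -0.002]
contact_force: [-8.0, -11.5, 2.6]
width: 0.0104
```

Run:
```python
from h import *
from workcell import env
st(env);tip(env)
```

```text
t 8.95 tcp [0.6294 0.036  0.2399] F [ -8.  -11.5   2.6] M [-2.1   1.34  0.06] w 0.0104
[[0.24, 0.971, -0.002], [0.971, -0.24, -0.003], [-0.004, -0.002, -1.0]] q [-0.     0.533  1.345 -0.003  1.266 -1.327]
box: tcp [-60.3 -45.  239.9] grasp [-60.4 -45.  185.9] tip [-60.5 -44.9 167.3]
axes in box [[1.0, -0.009, -0.004], [-0.009, -1.0, 0.002], [-0.004, -0.002, -1.0]] F box [-13.1   5.1   2.6]
```

Call:
servo_tool --plan '[{"linear": [0.001,0,-0.0015],"turn": [0,0,0],"fingers": 0},{"linear": [0.0015,0,-0.003],"turn": [0,0,0],"fingers": 0},{"linear": [0.002,0,-0.004],"turn": [0,0,0],"fingers": 0}]'

```text
time: 9.25
position: [0.6296, 0.0366, 0.2407]
orientation: [0.0, 0.788, 0.616, -0.004]
contact_force: [3.0, -22.7, -25.0]
width: 0.0102
```

Run:
```python
from h import *
from workcell import env
st(env);tip(env)
```

```text
t 9.25 tcp [0.6296 0.0366 0.2407] F [  3.  -22.7 -25. ] M [-3.76 -0.48  0.1 ] w 0.0102
[[0.241, 0.97, -0.006], [0.97, -0.241, -0.005], [-0.006, -0.004, -1.0]] q [ 1.000e-03  5.340e-01  1.341e+00 -5.000e-03  1.272e+00 -1.324e+00]
box: tcp [-59.6 -45.1 240.7] grasp [-60.  -44.8 186.7] tip [-60.1 -44.7 168.1]
axes in box [[1.0, -0.01, -0.006], [-0.01, -1.0, 0.005], [-0.006, -0.004, -1.0]] F box [-21.4  -8.2 -25. ]
```

Call:
servo_tool --plan '[{"linear": [-0.002,0,0.003],"turn": [0,0,0],"fingers": 0},{"linear": [-0.0025,0,0.0055],"turn": [0,0,0],"fingers": 0},{"linear": [-0.0025,0,0.0055],"turn": [0,0,0],"fingers": 0},{"linear": [-0.0025,0,0.0055],"turn": [0,0,0],"fingers": 0.4},{"linear": [-0.0025,0,0.0055],"turn": [0,0,0],"fingers": 0.5},{"linear": [-0.0025,0,0.0055],"turn": [0,0,0],"fingers": 0.5},{"linear": [-0.004,0,-0.03],"turn": [0,0,0],"fingers": 0.5},{"linear": [-0.01,0,-0.07],"turn": [0,0,0],"fingers": 0.4},{"linear": [-0.04,0,-0.08],"turn": [0,0,0],"fingers": 0.2},{"linear": [-0.08,0,-0.08],"turn": [0,0,0],"fingers": 0},{"linear": [-0.11,0,-0.08],"turn": [0,0,0],"fingers": 0},{"linear": [-0.11,0,-0.08],"turn": [0,0,0],"fingers": 0}]'

```text
time: 10.45
position: [0.6034, -0.0701, 0.3241]
orientation: [0.0, 0.788, 0.615, -0.0]
contact_force: [-0.1, 1.1, 0.7]
width: 0.0
```

Run:
```python
from h import *
from workcell import env
cv2.imwrite("pics/w5.png",env.get_image("wrist"));cv2.imwrite("pics/s5.png",cv2.resize(env.get_image("scene")[180:340,200:400],(800,640))[:600])
st(env);tip(env)
c=np.array([-108,-5,80.]); z=np.array([np.sin(np.radians(40)),0,-np.cos(np.radians(40))])
for back in (150,60,0):
  print(c-z*(72.6+back)); go(env,c-z*(72.6+back),[1,0,0],z)
```

```text
t 10.55 tcp [ 0.6041 -0.0674  0.3239] F [ 0.9  0.5 -0.4] M [ 0.03 -0.   -0.05] w 0.0001
[[0.24, 0.971, 0.0], [0.971, -0.24, 0.0], [0.0, 0.0, -1.0]] q [-0.171  0.417  1.317  0.     1.408 -1.5  ]
box: tcp [-166.7  -44.3  323.9] grasp [-166.7  -44.3  269.9] tip [-166.7  -44.3  251.3]
axes in box [[1.0, -0.009, 0.0], [-0.009, -1.0, -0.0], [0.0, 0.0, -1.0]] F box [ 0.7 -0.8 -0.4]
[-251.08452192   -5.          250.52149304]
target world [ 0.5463 -0.1404  0.2505] linear [-0.0848 -0.0385  0.0734] turn [ 0.0034  0.6978 -0.009 ]
[-193.23363704   -5.          181.57749316]
target world [ 0.5597 -0.0842  0.1816] linear [-0.0269 -0.0391  0.1424] turn [ 0.0034  0.6978 -0.009 ]
[-154.66638046   -5.          135.61482657]
target world [ 0.5686 -0.0466  0.1356] linear [ 0.0116 -0.0394  0.1883] turn [ 0.0034  0.6978 -0.009 ]
```

View pics/w5.png

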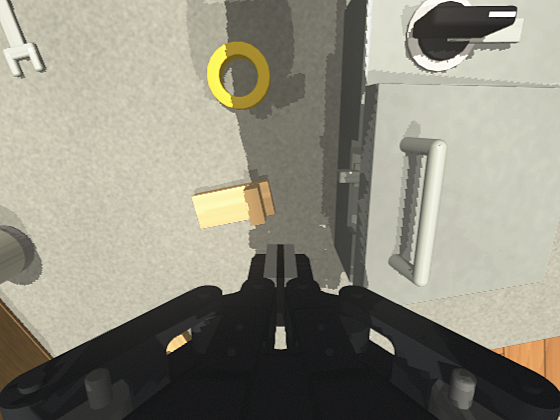

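View pics/s5.png

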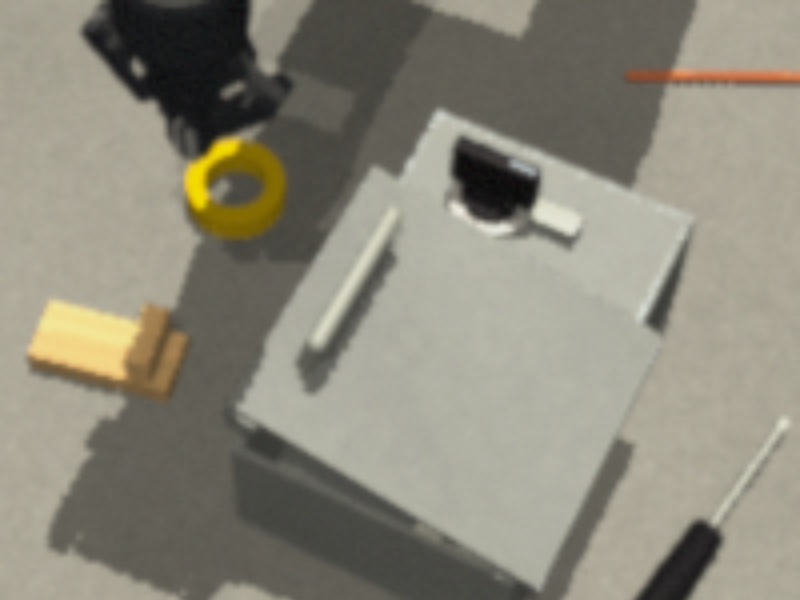

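Run:
```python
from h import *
from workcell import env
st(env)
c=np.array([-107,-5,80.]); z=np.array([np.sin(np.radians(40)),0,-np.cos(np.radians(40))])
for back in (100,):
  print(c-z*(72.6+back)); go(env,c-z*(72.6+back),[0,-1,0],z)
```

```text
t 10.55 tcp [ 0.6041 -0.0674  0.3239] F [ 0.9  0.5 -0.4] M [ 0.03 -0.   -0.05] w 0.0001
[[0.24, 0.971, 0.0], [0.971, -0.24, 0.0], [0.0, 0.0, -1.0]] q [-0.171  0.417  1.317  0.     1.408 -1.5  ]
[-217.94514143   -5.          212.21927088]
target world [ 0.554  -0.1082  0.2122] linear [-0.0516 -0.0388  0.1117] turn [0.5481 0.5427 1.4921]
```

Call:
servo_tool --plan '[{"linear": [-0.01,-0.005,0.0],"turn": [0.045,0.045,0.124],"fingers": 0},{"linear": [-0.02,-0.01,0.01],"turn": [0.091,0.09,0.248],"fingers": 0},{"linear": [-0.03,-0.015,0.02],"turn": [0.137,0.136,0.373],"fingers": 0},{"linear": [-0.04,-0.02,0.03],"turn": [0.183,0.181,0.497],"fingers": 0},{"linear": [-0.05,-0.025,0.04],"turn": [0.228,0.226,0.622],"fingers": 0},{"linear": [-0.052,-0.03,0.05],"turn": [0.274,0.271,0.746],"fingers": 0},{"linear": [-0.052,-0.035,0.06],"turn": [0.32,0.317,0.87],"fingers": 0},{"linear": [-0.052,-0.039,0.07],"turn": [0.365,0.362,0.995],"fingers": 0},{"linear": [-0.052,-0.039,0.08],"turn": [0.411,0.407,1.119],"fingers": 0},{"linear": [-0.052,-0.039,0.09],"turn": [0.457,0.452,1.243],"fingers": 0},{"linear": [-0.052,-0.039,0.1],"turn": [0.502,0.497,1.368],"fingers": 0},{"linear": [-0.052,-0.039,0.11],"turn": [0.548,0.543,1.492],"fingers": 0}]'

```text
time: 11.75
position: [0.5542, -0.1074, 0.2134]
orientation: [-0.341, 0.933, -0.111, 0.039]
contact_force: [-0.2, -0.3, -0.9]
width: -0.0002
```

Run:
```python
from h import *
from workcell import env
env.get_image("top"); cc=env.get_calibration("wrist")
a=env.get_image("wrist")
print(proj(cc,b2w([[-111,-24,97],[-111,-36,97],[-111,-24,79],[-111,-36,79]],BOX)).round(0))
cv2.imwrite("pics/w6.png",a)
st(env);tip(env)
c=np.array([-107,-5,80.]); z=np.array([np.sin(np.radians(40)),0,-np.cos(np.radians(40))])
for back in (30,0,):
  print(c-z*(72.6+back)); go(env,c-z*(72.6+back),[0,-1,0],z)
```

```text
[[305. 204.]
 [320. 204.]
 [303. 213.]
 [318. 213.]]
t 11.85 tcp [ 0.5534 -0.1076  0.2123] F [-0.6 -0.6  0.4] M [-0.24  0.02 -0.05] w -0.0
[[0.973, -0.18, 0.146], [-0.231, -0.744, 0.627], [-0.004, -0.644, -0.765]] q [-0.452  0.485  1.592  0.705  1.322 -0.488]
box: tcp [-217.5   -4.2  212.3] grasp [-182.7   -4.1  171. ] tip [-170.7   -4.   156.7]
axes in box [[-0.0, -0.765, 0.644], [-1.0, 0.003, 0.003], [-0.004, -0.644, -0.765]] F box [-0.7  0.4  0.4]
[-172.95000875   -5.          158.59615986]
target world [ 0.5644 -0.0644  0.1586] linear [0.001  0.0005 0.0698] turn [-0.0013  0.0028 -0.0029]
[-153.66638046   -5.          135.61482657]
target world [ 0.5689 -0.0457  0.1356] linear [0.0011 0.0006 0.0998] turn [-0.0013  0.0028 -0.0029]
```

View pics/w6.png

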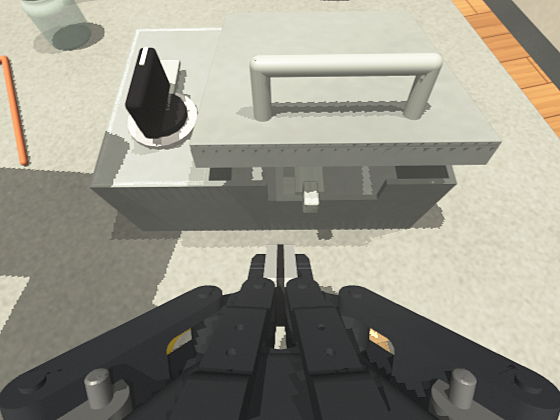

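Call:
servo_tool --plan '[{"linear": [0.001,0,0.03],"turn": [0,0,0],"fingers": 0},{"linear": [0.001,0,0.06],"turn": [0,0,0],"fingers": 0},{"linear": [0.001,0,0.08],"turn": [0,0,0],"fingers": 0},{"linear": [0.001,0,0.09],"turn": [0,0,0],"fingers": 0},{"linear": [0.001,0,0.099],"turn": [0,0,0],"fingers": 0},{"linear": [0.001,0,0.099],"turn": [0,0,0],"fingers": 0}]'

```text
time: 12.45
position: [0.5695, -0.0462, 0.1379]
orientation: [-0.34, 0.934, -0.108, 0.039]
contact_force: [0.3, -0.5, 0.2]
width: -0.0
```

Run:
```python
from h import *
from workcell import env
a=env.get_image("wrist")
cv2.imwrite("pics/w7.png",a)
st(env);tip(env)
```

```text
t 12.5 tcp [ 0.5696 -0.0468  0.1385] F [-0.1 -0.2 -0. ] M [-0.29  0.07  0.02] w -0.0002
[[0.973, -0.175, 0.148], [-0.229, -0.746, 0.625], [0.001, -0.643, -0.766]] q [-0.341  0.584  1.64   0.776  1.148 -0.526]
box: tcp [-154.6   -6.   138.5] grasp [-119.9   -5.9   97.1] tip [-107.9   -5.9   82.8]
axes in box [[0.002, -0.766, 0.643], [-1.0, -0.002, 0.001], [0.001, -0.643, -0.766]] F box [-0.2  0.1 -0. ]
```

View pics/w7.png

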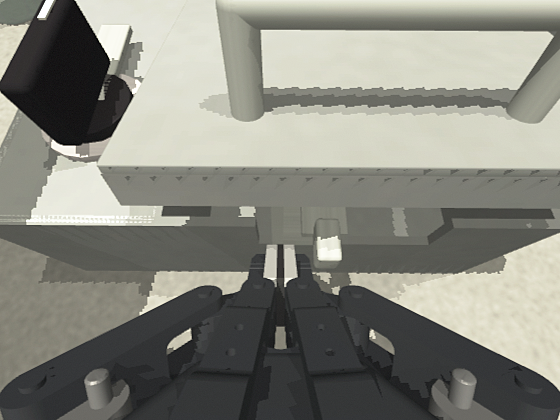

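Call:
servo_tool --plan '[{"linear": [0.003,0,0.002],"turn": [0,0,0],"fingers": 0},{"linear": [0.007,0,0.003],"turn": [0,0,0],"fingers": 0},{"linear": [0.011,0,0.003],"turn": [0,0,0],"fingers": 0},{"linear": [0.015,0,0.003],"turn": [0,0,0],"fingers": 0},{"linear": [0.019,0,0.003],"turn": [0,0,0],"fingers": 0},{"linear": [0.022,0,0.003],"turn": [0,0,0],"fingers": 0},{"linear": [0.025,0,0.003],"turn": [0,0,0],"fingers": 0}]'

```text
time: 13.2
position: [0.5944, -0.0508, 0.1357]
orientation: [-0.34, 0.933, -0.109, 0.04]
contact_force: [-2.4, -1.2, 2.2]
width: 0.0001
```

Run:
```python
from h import *
from workcell import env
a=env.get_image("wrist")
cv2.imwrite("pics/w8.png",a)
st(env);tip(env)
```

```text
t 13.25 tcp [ 0.5946 -0.0509  0.1357] F [-2.  -0.7  0.4] M [-0.31  0.26  0.18] w -0.0001
[[0.973, -0.176, 0.148], [-0.23, -0.746, 0.625], [0.0, -0.643, -0.766]] q [-0.334  0.633  1.564  0.771  1.163 -0.499]
box: tcp [-152.8  -31.3  135.7] grasp [-118.1  -31.3   94.4] tip [-106.1  -31.3   80.1]
axes in box [[0.001, -0.766, 0.643], [-1.0, -0.001, 0.0], [0.0, -0.643, -0.766]] F box [-1.2  1.8  0.4]
```

View pics/w8.png

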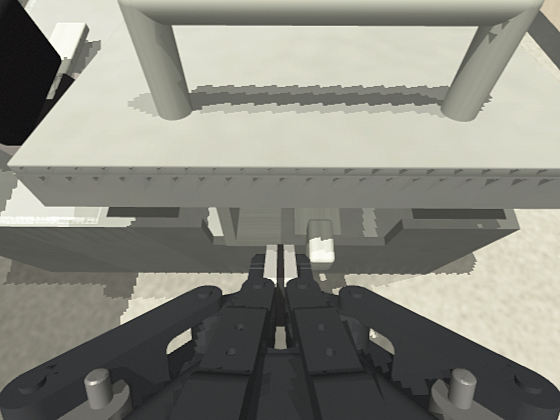

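Call:
servo_tool --plan '[{"linear": [0.002,0,0],"turn": [0,0,0],"fingers": 0},{"linear": [0.0035,0,0],"turn": [0,0,0],"fingers": 0},{"linear": [0.005,0,0],"turn": [0,0,0],"fingers": 0},{"linear": [0.005,0,0],"turn": [0,0,0],"fingers": 0}]'

```text
time: 13.65
position: [0.5979, -0.0515, 0.1353]
orientation: [-0.34, 0.933, -0.108, 0.038]
contact_force: [-14.7, -1.3, 6.4]
width: 0.0002
```

Run:
```python
from h import *
from workcell import env
st(env);tip(env)
```

```text
t 13.65 tcp [ 0.5979 -0.0515  0.1353] F [-14.7  -1.3   6.4] M [0.12 1.72 1.55] w 0.0002
[[0.974, -0.177, 0.144], [-0.228, -0.745, 0.627], [-0.003, -0.643, -0.766]] q [-0.333  0.641  1.551  0.768  1.17  -0.494]
box: tcp [-152.7  -34.6  135.3] grasp [-117.9  -34.4   94. ] tip [-106.   -34.3   79.7]
axes in box [[0.003, -0.766, 0.643], [-1.0, -0.0, 0.005], [-0.003, -0.643, -0.766]] F box [-4.7 14.   6.4]
```

Call:
servo_tool --plan '[{"linear": [-0.004,0,0],"turn": [0,0,0],"fingers": 0},{"linear": [-0.01,0,0],"turn": [0,0,0],"fingers": 0},{"linear": [-0.01,0,-0.03],"turn": [0,0,0],"fingers": 0},{"linear": [-0.01,0,-0.07],"turn": [0,0,0],"fingers": 0},{"linear": [-0.01,0,-0.11],"turn": [0,0,0],"fingers": 0},{"linear": [-0.01,0,-0.11],"turn": [0,0,0],"fingers": 0}]'

```text
time: 14.25
position: [0.5735, -0.1211, 0.2242]
orientation: [-0.339, 0.934, -0.109, 0.043]
contact_force: [0.9, 1.3, 0.5]
width: 0.0001
```

Run:
```python
from h import *
from workcell import env
cc=env.get_calibration("wrist")
a=env.get_image("wrist")
print(proj(cc,b2w([[-111,-48,97],[-111,-60,97],[-111,-48,79],[-111,-60,79]],BOX)).round(0))
cv2.imwrite("pics/w9.png",a)
st(env);tip(env)
a=.27; c,s=np.cos(a),np.sin(a); print("bar",100-185*c+75*s,65+75*c+185*s)
go(env,[-57,-45,270],[1,0,0],[0,0,-1])
```

```text
[[304. 200.]
 [318. 200.]
 [302. 209.]
 [316. 209.]]
t 14.3 tcp [ 0.5732 -0.1196  0.2218] F [ 0.5  0.2 -0.6] M [-0.27  0.09 -0.06] w 0.0001
[[0.973, -0.176, 0.152], [-0.232, -0.746, 0.624], [0.004, -0.642, -0.767]] q [-0.455  0.515  1.519  0.698  1.35  -0.467]
box: tcp [-224.6  -26.3  221.8] grasp [-189.9  -26.5  180.5] tip [-178.   -26.6  166.2]
axes in box [[-0.001, -0.767, 0.642], [-1.0, -0.002, -0.004], [0.004, -0.642, -0.767]] F box [ 0.3 -0.4 -0.6]
bar -58.29275807602742 186.62813301487557
target world [0.6301 0.0391 0.27  ] linear [ 0.0187 -0.1594  0.0708] turn [-0.5423 -0.549  -1.5009]
```

View pics/w9.png

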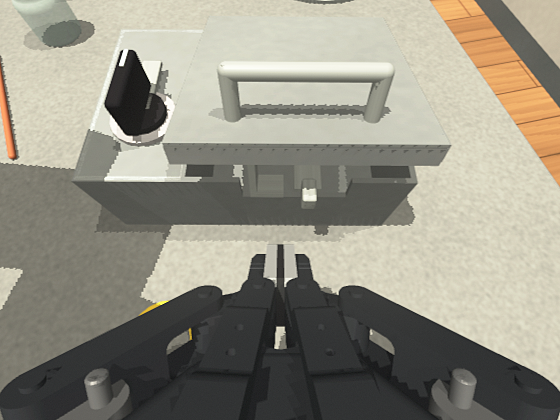

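Call:
servo_tool --plan '[{"linear": [0,-0.02,-0.023],"turn": [-0.045,-0.046,-0.125],"fingers": 0.1},{"linear": [0,-0.04,-0.046],"turn": [-0.09,-0.091,-0.25],"fingers": 0.2},{"linear": [0.002,-0.055,-0.06],"turn": [-0.135,-0.137,-0.375],"fingers": 0.3},{"linear": [0.004,-0.07,-0.05],"turn": [-0.18,-0.183,-0.5],"fingers": 0.4},{"linear": [0.006,-0.085,-0.035],"turn": [-0.226,-0.229,-0.625],"fingers": 0.5},{"linear": [0.008,-0.1,-0.02],"turn": [-0.271,-0.274,-0.75],"fingers": 0.5},{"linear": [0.01,-0.115,-0.005],"turn": [-0.316,-0.32,-0.875],"fingers": 0.5},{"linear": [0.012,-0.13,0.005],"turn": [-0.361,-0.366,-1.0],"fingers": 0.5},{"linear": [0.014,-0.145,0.02],"turn": [-0.406,-0.412,-1.125],"fingers": 0.5},{"linear": [0.016,-0.16,0.03],"turn": [-0.452,-0.457,-1.25],"fingers": 0.5},{"linear": [0.018,-0.17,0.04],"turn": [-0.497,-0.503,-1.375],"fingers": 0.5},{"linear": [0.019,-0.179,0.048],"turn": [-0.542,-0.549,-1.501],"fingers": 0.5}]'

```text
time: 15.5
position: [0.6302, 0.0426, 0.2968]
orientation: [-0.001, 0.782, 0.624, -0.002]
contact_force: [1.0, -1.0, -0.6]
width: 0.0427
```

Run:
```python
from h import *
from workcell import env
cv2.imwrite("pics/w10.png",env.get_image("wrist"))
env.get_image("top")
cc=env.get_calibration("wrist");
st(env);tip(env); print(proj(cc,b2w([[-58.3,5,186.6],[-58.3,-95,186.6]],BOX)))
go(env,[-58.3,-45,241.5],[1,0,0],[0,0,-1])
```

```text
t 15.6 tcp [0.6299 0.0435 0.2969] F [-0.5 -0.4  0.6] M [-0.06  0.03  0.01] w 0.0428
[[0.222, 0.975, -0.005], [0.975, -0.222, 0.001], [0.0, -0.005, -1.0]] q [ 1.100e-02  4.910e-01  1.274e+00  1.000e-03  1.382e+00 -1.336e+00]
box: tcp [-52.8 -43.8 296.9] grasp [-52.8 -43.5 242.9] tip [-52.8 -43.4 224.3]
axes in box [[1.0, 0.009, 0.0], [0.009, -1.0, 0.005], [0.0, -0.005, -1.0]] F box [-0.5  0.4  0.6]
[[272.35309424 157.05191984]
 [272.0447275  305.12155361]]
target world [0.6298 0.0379 0.2415] linear [-0.0055  0.0014  0.0554] turn [-0.0047 -0.0002  0.0089]
```

View pics/w10.png

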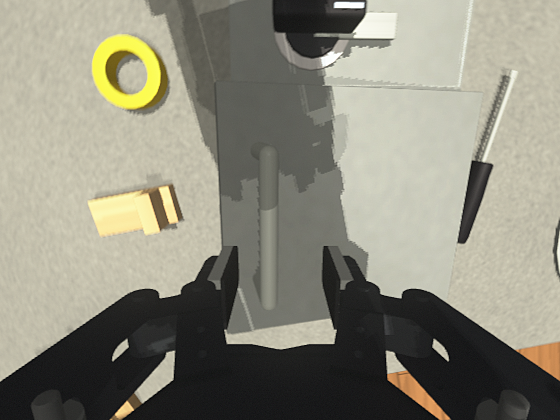

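Call:
servo_tool --plan '[{"linear": [-0.004,0.001,0.01],"turn": [0,0,0.009],"fingers": 0.5},{"linear": [-0.007,0.001,0.03],"turn": [0,0,0.009],"fingers": 0.5},{"linear": [-0.007,0.001,0.045],"turn": [0,0,0.009],"fingers": 0.5},{"linear": [-0.007,0.001,0.054],"turn": [0,0,0.009],"fingers": 0.4},{"linear": [-0.007,0.001,0.054],"turn": [0,0,0.009],"fingers": 0},{"linear": [-0.007,0.001,0.054],"turn": [0,0,0.009],"fingers": 0},{"linear": [-0.007,0.001,0.054],"turn": [0,0,0.009],"fingers": 0},{"linear": [-0.007,0.001,0.054],"turn": [0,0,0.009],"fingers": 0}]' --grip_force 40

```text
time: 16.4
position: [0.6294, 0.0343, 0.2439]
orientation: [-0.002, 0.787, 0.617, -0.001]
contact_force: [3.8, 3.4, -9.8]
width: 0.0104
```

```bash
cat > arc.py <<'E'
# rows for swinging the lid from measured pose: lid angles, tool tilts
from h import *
from workcell import env
import sys
def arc(a0,angs,tilts,a_end=None):
    s,r=st(env); tip(env)
    Rb=R.from_euler("z",BOX[2])
    bar=lambda a:np.array([100-185*np.cos(a)+75*np.sin(a),0,65+75*np.cos(a)+185*np.sin(a)])
    d=(Rb*R.from_euler("y",0)).inv()
    # grasp offset: bar in tool frame now (x=0): distance along tool z
    g=r.inv().apply(Rb.apply(bar(a0)+[0,-45,0])/1000+[BOX[0],BOX[1],0]-s["position"]); print("bar in tool",g.round(4))
    for a,t in zip(angs,tilts):
        R1=R.from_rotvec(Rb.apply([0,1,0])*t)*r   # rotate about box y
        p0=s["position"]+r.apply(g); p=p0+Rb.apply(bar(a)-bar(a0))/1000
        tcp=p-R1.apply(g)
        print(round(a,2),"lin",r.inv().apply(tcp-s["position"]).round(4).tolist(),"turn",(r.inv()*R1).as_rotvec().round(3).tolist(),"tcp",tcp.round(3))
E
python3 - <<'E'
from arc import *
a=np.r_[np.arange(.3,.75,.06)]; arc(0.26,np.arange(.3,1.42,.1),np.linspace(0,.45,12))
E
```

```text
t 16.4 tcp [0.6294 0.0343 0.2439] F [ 3.8  3.4 -9.8] M [ 0.48 -0.46  0.09] w 0.0104
[[0.238, 0.971, -0.004], [0.971, -0.238, 0.003], [0.002, -0.005, -1.0]] q [-0.004  0.53   1.34   0.003  1.275 -1.336]
box: tcp [-61.8 -45.4 243.9] grasp [-61.7 -45.1 189.9] tip [-61.7 -45.1 171.3]
axes in box [[1.0, -0.007, 0.002], [-0.007, -1.0, 0.005], [0.002, -0.005, -1.0]] F box [ 4.2 -2.9 -9.8]
bar in tool [ 0.0022 -0.0001  0.0589]
0.3 lin [0.0049, -0.0001, -0.0063] turn [0.0, 0.0, 0.0] tcp [0.631 0.039 0.25 ]
0.4 lin [0.0208, -0.0002, -0.0211] turn [-0.0, -0.041, 0.0] tcp [0.634 0.055 0.265]
0.5 lin [0.038, -0.0004, -0.0344] turn [-0.001, -0.082, 0.0] tcp [0.638 0.071 0.278]
0.6 lin [0.0565, -0.0006, -0.0461] turn [-0.001, -0.123, 0.001] tcp [0.642 0.089 0.29 ]
0.7 lin [0.076, -0.0008, -0.056] turn [-0.001, -0.164, 0.001] tcp [0.647 0.108 0.3  ]
0.8 lin [0.0965, -0.001, -0.064] turn [-0.001, -0.205, 0.001] tcp [0.652 0.128 0.308]
0.9 lin [0.1178, -0.0011, -0.0701] turn [-0.002, -0.245, 0.001] tcp [0.657 0.149 0.314]
1.0 lin [0.1395, -0.0013, -0.0742] turn [-0.002, -0.286, 0.001] tcp [0.662 0.17  0.318]
1.1 lin [0.1616, -0.0015, -0.0762] turn [-0.002, -0.327, 0.001] tcp [0.667 0.191 0.32 ]
1.2 lin [0.1839, -0.0016, -0.0761] turn [-0.003, -0.368, 0.002] tcp [0.672 0.213 0.32 ]
1.3 lin [0.206, -0.0018, -0.074] turn [-0.003, -0.409, 0.002] tcp [0.677 0.235 0.318]
1.4 lin [0.2279, -0.0019, -0.0698] turn [-0.003, -0.45, 0.002] tcp [0.682 0.256 0.314]
```

Call:
servo_tool --plan '[{"linear": [0.0025,0,-0.003],"turn": [0,0,0],"fingers": 0},{"linear": [0.005,0,-0.006],"turn": [0,0,0],"fingers": 0},{"linear": [0.0125,0,-0.014],"turn": [0,-0.02,0],"fingers": 0},{"linear": [0.021,0,-0.021],"turn": [0,-0.04,0],"fingers": 0},{"linear": [0.029,0,-0.028],"turn": [0,-0.06,0],"fingers": 0}]'

```text
time: 16.9
position: [0.6363, 0.0626, 0.2729]
orientation: [0.017, 0.786, 0.617, -0.026]
contact_force: [0.3, -0.3, -12.7]
width: 0.0102
```

Run:
```python
from arc import *
arc(0.45,np.arange(.5,1.43,.075),np.linspace(0.02,.39,13))
```

```text
t 16.9 tcp [0.6363 0.0626 0.2729] F [  0.3  -0.3 -12.7] M [-0.14  0.01  0.02] w 0.0102
[[0.237, 0.971, -0.019], [0.97, -0.238, -0.058], [-0.061, -0.005, -0.998]] q [ 0.056  0.535  1.265 -0.058  1.364 -1.262]
box: tcp [-32.7 -45.6 272.9] grasp [-36.  -45.3 219. ] tip [-37.2 -45.2 200.4]
axes in box [[0.998, -0.007, -0.061], [-0.007, -1.0, 0.005], [-0.061, -0.005, -0.998]] F box [ -0.3  -0.4 -12.7]
bar in tool [ 0.0024 -0.0003  0.0598]
0.5 lin [0.0083, -0.0001, -0.007] turn [-0.0, -0.02, 0.0] tcp [0.638 0.071 0.279]
0.57 lin [0.0216, -0.0002, -0.0168] turn [-0.0, -0.051, 0.0] tcp [0.641 0.085 0.288]
0.65 lin [0.0355, -0.0004, -0.0256] turn [-0.001, -0.082, 0.0] tcp [0.645 0.099 0.296]
0.72 lin [0.05, -0.0005, -0.0334] turn [-0.001, -0.112, 0.001] tcp [0.648 0.113 0.303]
0.8 lin [0.0651, -0.0006, -0.0402] turn [-0.001, -0.143, 0.001] tcp [0.652 0.128 0.309]
0.87 lin [0.0806, -0.0008, -0.046] turn [-0.001, -0.174, 0.001] tcp [0.656 0.144 0.314]
0.95 lin [0.0966, -0.0009, -0.0506] turn [-0.001, -0.205, 0.001] tcp [0.659 0.159 0.317]
1.02 lin [0.1129, -0.001, -0.0541] turn [-0.002, -0.236, 0.001] tcp [0.663 0.175 0.32 ]
1.1 lin [0.1294, -0.0011, -0.0565] turn [-0.002, -0.267, 0.001] tcp [0.667 0.192 0.321]
1.17 lin [0.1461, -0.0013, -0.0577] turn [-0.002, -0.297, 0.002] tcp [0.671 0.208 0.321]
1.25 lin [0.1628, -0.0014, -0.0577] turn [-0.002, -0.328, 0.002] tcp [0.675 0.224 0.32 ]
1.32 lin [0.1795, -0.0015, -0.0565] turn [-0.002, -0.359, 0.002] tcp [0.678 0.24  0.318]
1.4 lin [0.1961, -0.0016, -0.0542] turn [-0.003, -0.39, 0.002] tcp [0.682 0.256 0.315]
```

Call:
servo_tool --plan '[{"linear": [0.008,0,-0.007],"turn": [0,-0.02,0],"fingers": 0},{"linear": [0.0215,0,-0.017],"turn": [0,-0.05,0],"fingers": 0},{"linear": [0.0355,-0.0005,-0.0255],"turn": [0,-0.08,0],"fingers": 0},{"linear": [0.05,-0.0005,-0.0335],"turn": [0,-0.112,0],"fingers": 0},{"linear": [0.065,-0.0005,-0.04],"turn": [0,-0.143,0],"fingers": 0},{"linear": [0.0805,-0.001,-0.046],"turn": [0,-0.174,0],"fingers": 0},{"linear": [0.0965,-0.001,-0.0505],"turn": [0,-0.205,0],"fingers": 0},{"linear": [0.0965,-0.001,-0.0505],"turn": [0,-0.205,0],"fingers": 0}]'

```text
time: 17.7
position: [0.6597, 0.1605, 0.3199]
orientation: [0.082, 0.779, 0.612, -0.104]
contact_force: [0.0, -0.3, 5.9]
width: 0.0103
```

Run:
```python
from arc import *
arc(0.95,np.arange(1,1.46,.05),np.linspace(0.02,.2,10))
```

```text
t 17.7 tcp [0.6597 0.1605 0.3199] F [ 0.  -0.3  5.9] M [-0.49  0.09  0.01] w 0.0103
[[0.228, 0.972, -0.061], [0.938, -0.236, -0.255], [-0.262, 0.001, -0.965]] q [ 0.244  0.649  0.994 -0.235  1.622 -1.086]
box: tcp [ 67.9 -45.7 319.9] grasp [ 53.8 -45.7 267.8] tip [ 48.9 -45.7 249.8]
axes in box [[0.965, -0.006, -0.262], [-0.006, -1.0, 0.001], [-0.262, 0.001, -0.965]] F box [-0.3 -0.1  5.9]
bar in tool [ 0.0019 -0.0007  0.0625]
1.0 lin [0.0101, -0.0001, -0.0046] turn [-0.0, -0.02, 0.0] tcp [0.662 0.171 0.322]
1.05 lin [0.0205, -0.0001, -0.0087] turn [-0.0, -0.04, 0.0] tcp [0.665 0.182 0.323]
1.1 lin [0.031, -0.0002, -0.0124] turn [-0.0, -0.06, 0.0] tcp [0.667 0.193 0.324]
1.15 lin [0.0417, -0.0002, -0.0155] turn [-0.0, -0.08, 0.0] tcp [0.67  0.204 0.324]
1.2 lin [0.0526, -0.0003, -0.0181] turn [-0.001, -0.1, 0.0] tcp [0.672 0.214 0.324]
1.25 lin [0.0635, -0.0004, -0.0203] turn [-0.001, -0.12, 0.0] tcp [0.675 0.225 0.323]
1.3 lin [0.0746, -0.0004, -0.0219] turn [-0.001, -0.14, 0.0] tcp [0.678 0.236 0.322]
1.35 lin [0.0857, -0.0005, -0.023] turn [-0.001, -0.16, 0.0] tcp [0.68  0.247 0.32 ]
1.4 lin [0.0969, -0.0006, -0.0236] turn [-0.001, -0.18, 0.0] tcp [0.683 0.258 0.317]
1.45 lin [0.1081, -0.0006, -0.0236] turn [-0.001, -0.2, 0.0] tcp [0.685 0.268 0.314]
```

Call:
servo_tool --plan '[{"linear": [0.01,0,-0.004],"turn": [0,-0.02,0],"fingers": 0},{"linear": [0.0205,0,-0.008],"turn": [0,-0.04,0],"fingers": 0},{"linear": [0.031,0,-0.011],"turn": [0,-0.06,0],"fingers": 0},{"linear": [0.0415,0,-0.0145],"turn": [0,-0.08,0],"fingers": 0},{"linear": [0.0525,0,-0.017],"turn": [0,-0.1,0],"fingers": 0},{"linear": [0.0635,-0.0005,-0.019],"turn": [0,-0.12,0],"fingers": 0},{"linear": [0.0745,-0.0005,-0.0205],"turn": [0,-0.14,0],"fingers": 0},{"linear": [0.0855,-0.0005,-0.0215],"turn": [0,-0.16,0],"fingers": 0},{"linear": [0.0945,-0.0005,-0.022],"turn": [0,-0.175,0],"fingers": 0},{"linear": [0.0945,-0.0005,-0.022],"turn": [0,-0.175,0],"fingers": 0}]'

```text
time: 18.7
position: [0.6821, 0.2542, 0.3186]
orientation: [0.136, 0.768, 0.603, -0.169]
contact_force: [6.8, 4.7, 15.1]
width: 0.0101
```

Run:
```python
from arc import *
arc(1.39,[1.41,1.43,1.45],[0,0,0])
cv2.imwrite("pics/w11.png",env.get_image("wrist"))
cv2.imwrite("pics/s11.png",cv2.resize(env.get_image("scene")[180:340,200:400],(800,640))[:600])
```

```text
t 18.7 tcp [0.6821 0.2542 0.3186] F [ 6.8  4.7 15.1] M [-0.29 -0.68  0.41] w 0.0101
[[0.217, 0.971, -0.096], [0.88, -0.237, -0.411], [-0.422, 0.005, -0.906]] q [ 0.388  0.858  0.675 -0.367  1.853 -1.002]
box: tcp [164.3 -45.9 318.6] grasp [141.5 -46.  269.7] tip [133.6 -46.1 252.8]
axes in box [[0.906, -0.006, -0.422], [-0.008, -1.0, -0.002], [-0.422, 0.005, -0.906]] F box [ 6.1 -5.5 15.1]
bar in tool [ 0.003  -0.0011  0.0627]
1.41 lin [0.0039, -0.0, -0.0009] turn [0.0, 0.0, 0.0] tcp [0.683 0.258 0.318]
1.43 lin [0.0078, -0.0001, -0.0017] turn [0.0, 0.0, 0.0] tcp [0.684 0.262 0.317]
1.45 lin [0.0117, -0.0001, -0.0024] turn [0.0, 0.0, 0.0] tcp [0.685 0.266 0.316]
```

View pics/w11.png

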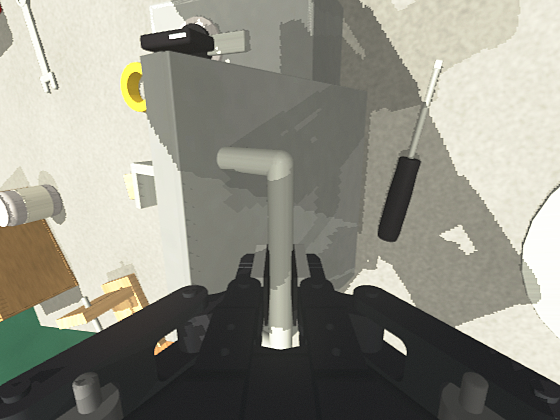

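View pics/s11.png

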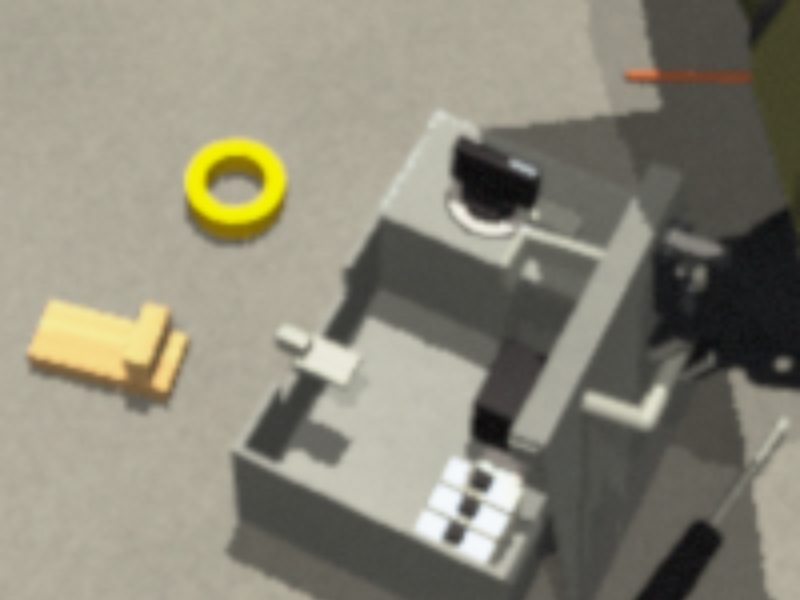

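Call:
servo_tool --plan '[{"linear": [0.003,0,0],"turn": [0,0,0],"fingers": 0},{"linear": [0.006,0,-0.001],"turn": [0,0,0],"fingers": 0},{"linear": [0.006,0,-0.001],"turn": [0,0,0],"fingers": 0},{"linear": [0.006,0,-0.001],"turn": [0,0,0],"fingers": 0.22},{"linear": [0.006,0,-0.001],"turn": [0,0,0],"fingers": 0.22},{"linear": [0.006,0,-0.001],"turn": [0,0,0],"fingers": 0.22}]'

```text
time: 19.4
position: [0.683, 0.2589, 0.3123]
orientation: [0.133, 0.768, 0.603, -0.172]
contact_force: [-0.6, 0.3, 0.1]
width: 0.0187
```

Run:
```python
from h import *
from workcell import env
st(env);tip(env)
```

```text
t 19.4 tcp [0.683  0.2589 0.3123] F [-0.6  0.3  0.1] M [ 0.17 -0.09 -0.  ] w 0.0187
[[0.214, 0.971, -0.104], [0.88, -0.238, -0.412], [-0.425, -0.004, -0.905]] q [ 0.393  0.873  0.663 -0.363  1.86  -0.999]
box: tcp [169.  -45.6 312.3] grasp [146.1 -45.3 263.4] tip [138.2 -45.2 246.6]
axes in box [[0.905, -0.007, -0.425], [-0.005, -1.0, 0.006], [-0.425, -0.004, -0.905]] F box [0.2 0.7 0.1]
```

Call:
servo_tool --plan '[{"linear": [0,0,-0.01],"turn": [0,0,0],"fingers": 0.22},{"linear": [0,0,-0.025],"turn": [0,0,0],"fingers": 0.22},{"linear": [0,0,-0.04],"turn": [0,0,0],"fingers": 0.22},{"linear": [0,0,-0.06],"turn": [0,0,0],"fingers": 0.22},{"linear": [0,0,-0.08],"turn": [0,0,0],"fingers": 0.22},{"linear": [0,0,-0.08],"turn": [0,0,0],"fingers": 0.22}]'

```text
time: 20.0
position: [0.6913, 0.2925, 0.3865]
orientation: [0.133, 0.768, 0.603, -0.171]
contact_force: [-0.1, -0.4, 0.2]
width: 0.0189
```

Run:
```python
from h import *
from workcell import env
cv2.imwrite("pics/w12.png",env.get_image("wrist"))
cv2.imwrite("pics/s12.png",cv2.resize(env.get_image("scene")[180:340,200:400],(800,640))[:600])
st(env);tip(env)
```

```text
t 20.1 tcp [0.6916 0.2916 0.3831] F [-0.2  0.3 -1.6] M [0.22 0.01 0.01] w 0.0187
[[0.213, 0.971, -0.105], [0.879, -0.238, -0.412], [-0.426, -0.005, -0.905]] q [ 0.426  0.991  0.297 -0.396  2.104 -1.065]
box: tcp [202.8 -46.5 383.1] grasp [179.9 -46.1 334.3] tip [171.9 -46.  317.5]
axes in box [[0.905, -0.007, -0.426], [-0.004, -1.0, 0.007], [-0.426, -0.005, -0.905]] F box [ 0.2  0.3 -1.6]
```

View pics/s12.png

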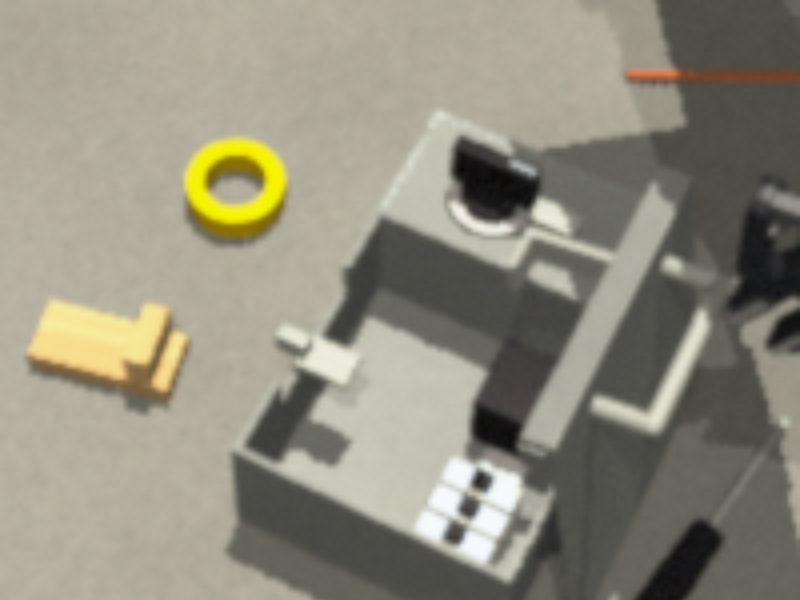

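View pics/w12.png

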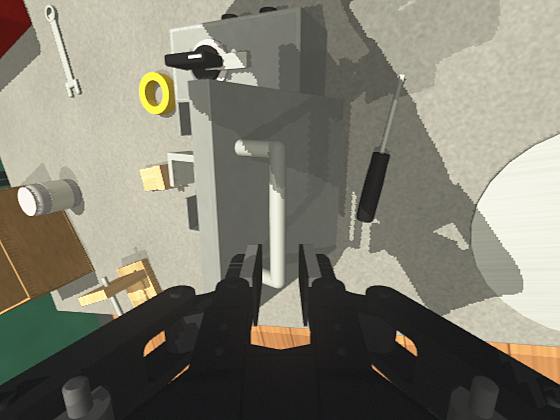

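Run:
```python
from workcell import env
print(env.finish_job())
```

```text
the job is handed in; nothing more can be done
None
```

The control box is open and the job is handed in at about 20 s of the 69 s allowed.

1. **Isolator:** I turned the handle a quarter turn anticlockwise. The wrist picture showed the tongue pointing to box +x, clear of the lid.
2. **Hook stop:** I raised the lid by its bar until the hook stopped it. The downward force rose to about 25 N at about 0.26–0.27 rad by my estimate, slightly under the 0.28 given. I then lowered the lid slightly to take the load off the catch.
3. **Catch:** With closed fingertips slanted at 40°, I pushed the tab towards box -y until it met its end stop at about 14 N. In the picture afterwards, the tab was within about 2 px of where full travel (24 mm) should put it.
4. **Lid:** I swung the lid to about 1.42 rad, estimated from the tool pose at the bar, then let go and backed off.

In the last pictures the lid stands open on its own, the isolator is off, and the catch is still aside. The tape roll and jig have not moved. The screwdriver and the rod look undisturbed, though only part of them shows in the last crop. The wrench and tin were visible in the last wrist picture, but I did not measure their positions. I did not check the screw jar at the end.

The gripper is clear of everything and reads about 0 to 2 N. No check failed, but the gripper read about 10 mm on the 12 mm bar. I regripped once because of that, the reading stayed the same, and the grip held.

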